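# Fish mould into the drying rack, cutter onto its post

### The arm

A 7-joint arm with a two-finger parallel gripper is mounted at the origin on the work surface. World frame = base frame: x ahead of the robot, y to its left, z up, the work surface at z = 0. Lengths are in m, angles in rad, forces in N, time in s.
With the tool pointing down it reaches from about 0.35 to 0.9 m from the base axis. Payload 8.1 kg.
Tool frame: the origin (TCP) lies on the centre line of the jaws, within the pads' length; the fingertips stand 14 mm ahead of it and the grasp point (between the pads) lies 5 mm behind it; z points along the fingers, y is the direction in which the jaws open and shut (so a half turn about z gives the same grasp; the last joint's range is limited). The gripper opens to 92 mm and grips with 3 to 60 N. Pads are 19 mm wide; open, the fingers measure 130 mm over their backs; the gripper's body (75 mm by 190 mm) begins 47 mm behind the grasp point.
Start: joints at [-1.416, 0.434, 0.025, 1.573, -0.012, 1.134, -0.075], TCP at [0.159, 0.604, 0.241] pointing down, gripper open.
Joint ranges: [-2.62, 2.62], [-0.44, 2.09], [-1.27, 1.32], [0.08, 2.57], [-1.32, 4.46], [0.12, 2], [-2.74, 2.74]. Speed limits (rad/s): [2.22, 2.22, 3.01, 3.01, 3.14, 3.14, 3.14].

### API

Orientations are given as a rotation vector (axis times angle).
In Python, from cell import observe, eyes, arm gives the robot as it stands.
- The arm moves only by the tool step_arm, never from a script. Its argument "series" is a list that holds one entry, the list of rows, each a list of 5 numbers: the finger opening in m, from 0 to 0.0918, then the shift along the world's x, y, z in m, then the turn about the world's z in degrees. In form: [[[hand, dx, dy, dz, spin], ...]]. A call has 1 to 20 rows; each row is the pose to reach, as a shift and turn from the pose measured when the call began; what a row does not reach only later rows make up. A row lasts 1/12 s, in which the tool goes at most 41.7 mm and 7.16 degrees, less where a joint would pass 70% of its speed; a pose out of reach is approached as far as the arm can. A call with a gripper value outside its range is refused whole. The fingers move at their own pace and stop on an object; "squeeze" is the grip in N (left out, the last holds). Time passes only in rows, so rows that repeat a pose let the fingers close. It gives the time, the measured TCP pose, the force and the opening at its end, in the units of the state.
- observe(): the state, without advancing time (a new reading comes with each control period).
- eyes.get_image(name): name is "scene" or "top"; returns (picture, depth): 384x512x3 uint8, red, green, blue; 384x512 float32, m along the optical axis (not along the pixel's ray), 0 where there is no reading.
- eyes.camera_params(name): a dict with "intrinsics" (3x3 intrinsics, pixels), "distortion" ([k1, k2, p1, p2, k3] as OpenCV has them; the pictures are not rectified), "position" and "attitude" of the camera in the world. Camera axes: x right, y down, z forward; pixel columns grow to the right and rows downward; lengths in m; the calibration is good to about 2 mm. A picture is of the moment at which its call begins. camera_params takes no time and is no camera call.
- arm.sign_off(): hands the job in, once; it reports no verdict.
The state is a dict: "clock": time; "joints": joint angles; "dq": joint speeds; "joint_efforts": joint torques, N m; "position": TCP position; "ee_rot": TCP orientation; "force": force on the tool from outside, world axes, zero at the start; "ft_torque": the same for the moment, N m; "width": opening from 0.0 (shut) to 1.0 (fully open).
Only numpy, scipy, OpenCV 4.12 (cv2) and the standard library are available. Lean on these libraries where they do the work, as an engineer would, in place of code of your own. Each camera call takes 0.05 s, during which the arm holds its last target.

### The job

Clear up after slab work: the round steel cutter has been left lying across the one free slot of the wooden drying rack, so put it back over the dowel of its cutter post, lying flat on the post's base. Take the plaster fish mould off the small easel and stand it upright on its lower edge in the free slot, down on the slot's floor and not sticking out of the rack; set it down gently, because plaster chips. Leave the other moulds, the jars and the tools where they are.

Things in the scene. Friction and masses are not known exactly. Their poses are not given: they have to be found in the camera images.
- mould: White plaster slab, fish carved on its front: 150 wide (y), 140 tall (z), 20 thick (x), about 0.46 kg. Origin: centre of its underside; z up along the slab, +x out of the carved face. At the start it leans back 25 degrees on the easel, underside on the ledge, top towards the robot, carved face away from it; its upper 60 mm are free of the easel, front and back.
- easel: Fixed dark-wood easel, 130 wide. Origin: on the table 25 behind the slab's upper edge; the middle of the mould's underside rests on a ledge 85 ahead (+x), 35 above the table. A front lip overlaps the slab's lowest 8; two bars back it up to 75 along the slab; prop legs reach the table 20 behind the origin. x: horizontal, the way the carved face looks, away from the robot.
- rack: Fixed wooden drying rack: base board 170 (x) x 224 (y) x 15 thick, with five separators 24 thick, 60 tall above the board (tops 75 above the table), between them four straight slots along x, 170 long, 26 wide, 50 apart. Origin: centre of its underside on the table, z up.
- slot0 (a point): Centre of the floor of slot 0 of the rack (at y = -75 mm in the rack's frame, 15 above the table); x along the slot, y across it. Three slots hold smaller moulds; the one under the cutter is free.
- slot1 (a point): Centre of the floor of slot 1 of the rack (at y = -25 mm in the rack's frame, 15 above the table); x along the slot, y across it. Three slots hold smaller moulds; the one under the cutter is free.
- slot2 (a point): Centre of the floor of slot 2 of the rack (at y = +25 mm in the rack's frame, 15 above the table); x along the slot, y across it. Three slots hold smaller moulds; the one under the cutter is free.
- slot3 (a point): Centre of the floor of slot 3 of the rack (at y = +75 mm in the rack's frame, 15 above the table); x along the slot, y across it. Three slots hold smaller moulds; the one under the cutter is free.
- cutter: Round steel clay cutter, a plain open ring: 64 outside diameter, wall 4 (bore 56), 35 tall, about 90 g. Origin: centre of its underside, z along its axis. At the start it lies flat on top of the two separators beside the free slot, its underside 75 above the table.
- cutter_mid (a point): Centre of the cutter, 17.5 above its underside; z along its axis.
- post: Fixed wooden cutter post: round base 104 diameter and 15 thick with an upright dowel 16 diameter in its centre, dowel top 75 above the table. Origin: centre of its underside on the table, z up.
- block_a: Bystander: plaster leaf mould 130 x 90 x 20 thick, standing upright in one of the rack's slots (tops at most 105 above the table). Origin: centre of its underside; y along its width.
- block_b: Bystander: plaster flower mould 115 x 80 x 20 thick, standing upright in one of the rack's slots (tops at most 105 above the table). Origin: centre of its underside; y along its width.
- block_c: Bystander: plaster leaf mould 120 x 86 x 20 thick, standing upright in one of the rack's slots (tops at most 105 above the table). Origin: centre of its underside; y along its width.
- jar_tools: Bystander: glass jar, 80 diameter, 115 tall, full of clay tools that reach 205 high. Origin: its underside.
- jar_brushes: Bystander: glass jar, 80 diameter, 115 tall, full of brushes that reach 205 high. Origin: its underside.
- rib: Bystander: flat wooden rib (scraper), about 85 x 80 x 8, lying on the table. Origin: its underside.
- trimmer: Bystander: loop trimming tool, 175 long, handle 14 thick, lying on the table. Origin: its underside.
Not all that is in view belongs to the job. Leave any blue look-alike of the mould alone. Of the things that look like the cutter, the smaller one is meant.

How it is judged:
By the outcome, as a careful person would: the job done as asked, in the order asked, and still so for the second after the job is handed in, with the robot touching nothing.
It also fails if it takes over 69 s, if anything falls off the work surface, if the arm or the gripper's body presses on something with over 40 N, if the wrist force passes 120 N, or if a joint passes its speed limit or range.

## Working session

There is one attempt and no reset: what is moved stays moved. The work goes in short steps, Python scripts to look and compute and a tool call to move; the robot and the scene stay as the last step left them, time stands still between calls to the robot, and variables do not carry over. Pictures are saved under pics/ and viewed, and the job is handed in when it is done.

Besides the shell and the picture viewer there is one more tool, called after "Emit:" as name(argument=value, ...) on one line, values as JSON. step_arm: Moves the arm, as the interface text tells. Its arguments: {"type":"object","properties":{"series":{"type":"array"},"squeeze":{"type":"number"}},"required":["series"]}

```bash
ls; mkdir -p pics; cat > h.py <<'E'
import numpy as np, cv2
from cell import observe, eyes, arm
from scipy.spatial.transform import Rotation as R
def grab(n,tag):
    im,d=eyes.get_image(n); np.savez(f'{n}_{tag}.npz',im=im,d=d)
    cv2.imwrite(f'pics/{n}_{tag}.png',im[:,:,::-1]); return im,d
def cam(n):
    p=eyes.camera_params(n); return p
def att(p):
    a=np.array(p['attitude'],float)
    if a.shape==(3,3): return a
    if a.size==3: return R.from_rotvec(a).as_matrix()
    return R.from_quat(a).as_matrix()
def rays(n,uv):
    p=cam(n); q=cv2.undistortPoints(np.array(uv,float).reshape(-1,1,2),np.array(p['intrinsics']),np.array(p['distortion'])).reshape(-1,2)
    r=np.c_[q,np.ones(len(q))]@att(p).T
    return np.array(p['position']),r
def plane(n,uv,z):
    o,r=rays(n,uv); return o+r*((z-o[2])/r[:,2])[:,None]
def pts(n,uv,dep):
    o,r=rays(n,uv); return o+r*np.asarray(dep)[:,None]
def cloud(n,d):
    v,u=np.nonzero(np.ones_like(d)); P=pts(n,np.c_[u,v],d[v,u]).reshape(d.shape+(3,)); P[d==0]=np.nan; return P
E
python3 - <<'E'
from h import *
for n in('scene','top'):
    print(cam(n)); grab(n,'0')
print(observe())
E
```

```text
pics
{'intrinsics': array([[420.50777363,   0.        , 259.58962845],
       [  0.        , 420.50777363, 187.66141814],
       [  0.        ,   0.        ,   1.        ]]), 'distortion': array([0.02385144, 0.        , 0.        , 0.        , 0.        ]), 'position': array([1.16413071, 0.14048194, 0.9890929 ]), 'attitude': array([-1.61663633, -2.13507103,  0.66434962])}
{'intrinsics': array([[438.97459295,   0.        , 257.33162108],
       [  0.        , 438.97459295, 195.58915337],
       [  0.        ,   0.        ,   1.        ]]), 'distortion': array([-0.11248741,  0.        ,  0.        ,  0.        ,  0.        ]), 'position': array([ 3.27046438e-01, -2.30323868e-04,  1.11197414e+00]), 'attitude': array([-2.09705798,  2.10792749, -0.22934862])}
{'clock': 0.1, 'joints': array([-1.41560493,  0.43513165,  0.02498978,  1.57399655, -0.0116308 ,
        1.13402701, -0.07508017]), 'dq': array([ 0.00042458, -0.0020842 , -0.0012557 , -0.00335943,  0.00179991,
       -0.00127633,  0.00157027]), 'joint_efforts': array([ 3.72945884e-03, -6.69122171e+01,  9.88708846e-01, -3.15141714e+01,
       -6.03447156e-02,  3.73234903e-02,  5.66250287e-05]), 'position': array([0.15927699, 0.6039043 , 0.24004078]), 'ee_rot': array([-4.03927948e-01, -3.11544049e+00,  2.22295745e-03]), 'force': array([1.25503839, 0.35077051, 0.34701682]), 'ft_torque': array([ 0.00653343, -0.03513604, -0.02682879]), 'width': 0.996259160835949}
```

View pics/scene_0.png

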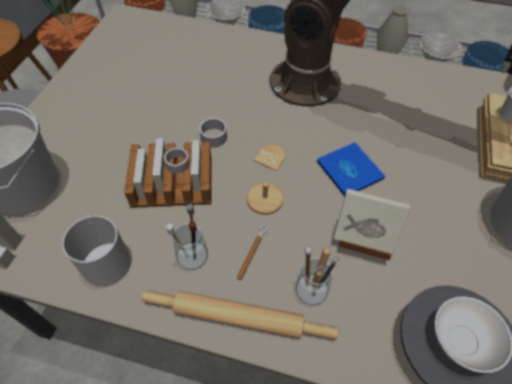

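View pics/top_0.png

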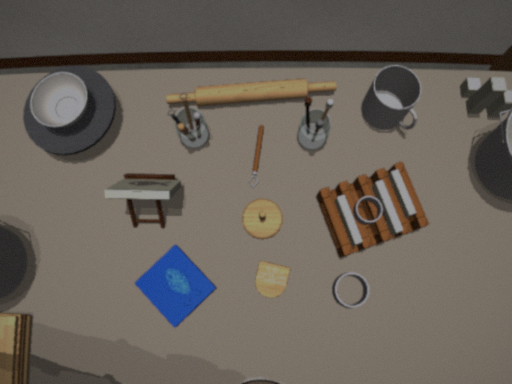

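```bash
python3 - <<'E'
from h import *
t=np.load('top_0.npz'); s=np.load('scene_0.npz')
a=cv2.resize(t['im'][130:330,310:440],None,fx=3,fy=3,interpolation=3); b=cv2.resize(s['im'][100:220,110:240],None,fx=3,fy=3,interpolation=3)
h=max(a.shape[0],b.shape[0]); c=np.zeros((h,a.shape[1]+b.shape[1],3),np.uint8); c[:a.shape[0],:a.shape[1]]=a; c[:b.shape[0],a.shape[1]:]=b
cv2.imwrite('pics/crop1.png',c[:,:,::-1])
for n,d in(('top',t['d']),('scene',s['d'])):
    P=cloud(n,d); np.save(n+'_P.npy',P)
    z=P[...,2]; print(n,np.nanpercentile(z,[1,25,50,75,99]),np.isnan(z).mean())
E
```

```text
top [-7.47268849e-01 -2.36691109e-03  2.34393204e-04  2.90712540e-03
  1.44017257e-01] 0.0038503011067708335
scene [-0.75789584 -0.00376377 -0.00104658  0.00376728  0.24451363] 0.004053751627604167
```

View pics/crop1.png

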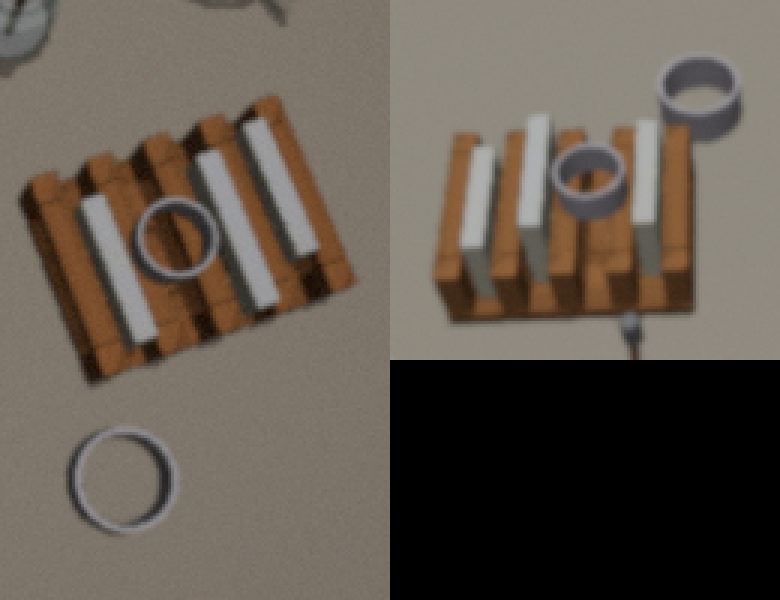

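```bash
python3 - <<'E'
from h import *
for n,(x0,x1,y0,y1),ring2 in(('top',(310,435,155,262),None),('scene',(120,220,130,212),None)):
    im=np.load(n+'_0.npz')['im']; P=np.load(n+'_P.npy'); z=P[...,2]
    hsv=cv2.cvtColor(im,cv2.COLOR_RGB2HSV)
    box=np.zeros(z.shape,bool); box[y0:y1,x0:x1]=1
    br=box&(hsv[...,1]>110)&(hsv[...,0]<20)
    zz=z[br]; print(n,'brown z hist',np.histogram(zz,np.arange(-.01,.13,.01)))
    m=br&(z>.066)&(z<.085); q=P[m]; print('sep top z med',np.median(q[:,2]),len(q))
    r=cv2.minAreaRect((q[:,:2]*1000).astype(np.float32)); print('rect seps',r)
    lab,st=0,0
    # white / grey
    low=box&(hsv[...,1]<60)&(z>.085)
    k,l,stt,c=cv2.connectedComponentsWithStats(low.astype(np.uint8))
    for i in range(1,k):
        if stt[i,4]>20:
            q=P[l==i]; r=cv2.minAreaRect((q[:,:2]*1000).astype(np.float32)); print('obj',c[i],stt[i,4],np.percentile(q[:,2],[5,50,95]),np.round(np.median(q[:,:2],0),4),r)
E
```

```text
top brown z hist (array([   0,   14,  754,   75,   71,   74,   87,  237, 2552,   17,    0,
          0,    0,    0]), array([-0.01,  0.  ,  0.01,  0.02,  0.03,  0.04,  0.05,  0.06,  0.07,
        0.08,  0.09,  0.1 ,  0.11,  0.12,  0.13]))
sep top z med 0.07478340520303572 2682
rect seps ((530.89013671875, -279.1975402832031), (169.3599395751953, 224.8150177001953), 18.896265029907227)
obj [402.43820225 191.78876404] 445 [0.08822383 0.09452205 0.09820458] [ 0.5631 -0.3459] ((564.31298828125, -346.9853820800781), (116.71488952636719, 21.77446746826172), 19.49640464782715)
obj [381.61018957 207.52962085] 844 [0.0890165  0.10445939 0.11032425] [ 0.5227 -0.2953] ((516.4442138671875, -272.8356018066406), (130.79270935058594, 93.34254455566406), 18.780616760253906)
obj [348.83640082 220.06952965] 489 [0.09061597 0.10062857 0.10350827] [ 0.4948 -0.2106] ((497.6123046875, -210.58767700195312), (121.23092651367188, 21.883752822875977), 19.246204376220703)
scene brown z hist (array([   0,   88,  660,  105,  110,  113,  117,  166, 1510,    1,    0,
          0,    0,    0]), array([-0.01,  0.  ,
[... 504 characters left out ...]
10235819] [ 0.5073 -0.208 ] ((500.37445068359375, -210.7144775390625), (120.0007553100586, 20.30441665649414), 18.873947143554688)
obj [139.25       166.01086957] 276 [0.08810663 0.09322869 0.09615683] [ 0.5698 -0.344 ] ((565.7467041015625, -345.533935546875), (116.56060791015625, 20.230178833007812), 18.859821319580078)
obj [176.04276316 158.77960526] 304 [0.08678674 0.10050652 0.10954059] [ 0.5229 -0.2561] ((522.801513671875, -256.3813171386719), (63.694183349609375, 62.21660614013672), 80.97410583496094)
obj [189.84313725 207.78431373] 51 [0.17422862 0.18464425 0.18917708] [ 0.7084 -0.1354] ((706.56005859375, -135.55764770507812), (14.812655448913574, 13.715872764587402), 0.7227743268013)
```

```bash
python3 - <<'E'
from h import *
def fitc(xy):
    A=np.c_[2*xy,np.ones(len(xy))]; s=np.linalg.lstsq(A,(xy**2).sum(1),rcond=None)[0]; return s[:2],np.sqrt(s[2]+s[:2]@s[:2])
C0=dict(top=(530.89,-279.2),scene=(533.97,-277.35))
for n in('top','scene'):
    im=np.load(n+'_0.npz')['im']; P=np.load(n+'_P.npy'); x,y,z=P[...,0],P[...,1],P[...,2]
    hsv=cv2.cvtColor(im,cv2.COLOR_RGB2HSV)
    # separators, local coords
    th=np.radians(19); u=np.array([np.cos(th),np.sin(th)]); v=np.array([-u[1],u[0]])
    m=(z>.068)&(z<.083)&(hsv[...,1]>110)&(abs(x-.53)<.13)&(abs(y+.278)<.14)
    L=(P[m][:,:2]*1000-np.array(C0[n])); l=L@v
    h,e=np.histogram(l,np.arange(-116,118,4)); print(n,dict(zip(e[:-1].astype(int).tolist(),h.tolist())))
    # edges of slots near l=25: 
    # cutter rim
    m=(z>.104)&(z<.116)&(np.hypot(x-.522,y+.256)<.04)&(hsv[...,1]<60)
    q=P[m]; c,r=fitc(q[:,:2]); print('cutter',c,r,np.median(q[:,2]),len(q))
    lc=(c*1000-np.array(C0[n])); print(' local',lc@u,lc@v)
    # post
    uv=(262,219) if n=='top' else (265,198)
    g=np.zeros(z.shape,bool); g[uv[1]-30:uv[1]+30,uv[0]-30:uv[0]+30]=1
    m=g&(hsv[...,1]>70)&(z>.009)&(z<.021); q=P[m]; print('post base',q[:,:2].mean(0),cv2.minEnclosingCircle((q[:,:2]*1000).astype(np.float32)),np.median(q[:,2]))
    m=g&(z>.066)&(z<.085); q=P[m]; print(' dowel top',len(q),q.mean(0) if len(q) else 0, q[:,2].max() if len(q) else 0)
    # white/mould
    uv=(143,188) if n=='top' else (370,225)
    g=np.zeros(z.shape,bool); g[uv[1]-40:uv[1]+40,uv[0]-55:uv[0]+55]=1
    m=g&(hsv[...,1]<70)&(z>.05); q=P[m]; print('mould n',len(q),q.min(0),q.max(0))
    c=np.median(q,0)
    for _ in range(8):
        w=np.linalg.svd(q-c,full_matrices=False)[2][2]; d=(q-c)@w; k=abs(d)<.004 if _ else abs(d)<.02
        c=q[k].mean(0) if k.sum()>50 else c; q2=q[k]
        if _>0: q=q[abs((q-c)@w)<.006]
    print(' plane n',w,'tilt',np.degrees(np.arcsin(abs(w[2]))),'yaw',np.degrees(np.arctan2(w[1],w[0])),len(q),c)
    np.save(n+'_mould.npy',q)
    # corners
    e1=np.array([-w[1],w[0],0]);e1/=np.linalg.norm(e1); e2=np.cross(w,e1); AB=np.c_[(q-c)@e1,(q-c)@e2]
    r=cv2.minAreaRect((AB*1000).astype(np.float32)); print(' rect',r,' centre',c+e1*r[0][0]/1000+e2*r[0][1]/1000,'z',np.percentile(q[:,2],[.5,99.5]))
E
```

```text
top {-116: 2, -112: 76, -108: 98, -104: 109, -100: 99, -96: 50, -92: 41, -88: 10, -84: 0, -80: 0, -76: 0, -72: 0, -68: 13, -64: 56, -60: 105, -56: 109, -52: 106, -48: 26, -44: 23, -40: 8, -36: 0, -32: 0, -28: 0, -24: 0, -20: 1, -16: 16, -12: 71, -8: 73, -4: 76, 0: 94, 4: 102, 8: 109, 12: 4, 16: 0, 20: 0, 24: 0, 28: 1, 32: 1, 36: 47, 40: 72, 44: 85, 48: 89, 52: 96, 56: 32, 60: 16, 64: 0, 68: 0, 72: 0, 76: 0, 80: 0, 84: 30, 88: 100, 92: 116, 96: 112, 100: 113, 104: 124, 108: 109, 112: 10}
cutter [ 0.51973837 -0.25682401] 0.030246993924110566 0.1091395254947819 164
 local -3.2591664860854905 24.787530950359095
post base [ 0.51534384 -0.00778636] ((516.7928466796875, -7.66379976272583), 52.008602142333984) 0.014830136570453512
 dowel top 36 [ 0.5160842  -0.00797295  0.07447302] 0.08134789073156279
mould n 1320 [0.52984833 0.19852564 0.05022039] [0.6910648  0.43764397 0.17115473]
 plane n [-0.89028176  0.03498314 -0.4540645 ] tilt 27.00475860925699 yaw 177.74975134431355 896 [0.57481725 0.27173507 0.12254702]
 rect ((-1.7362060546875, -13.399398803710938), (133.60336303710938, 149.0373992
[... 570 characters left out ...]
0}
cutter [ 0.52264741 -0.25638853] 0.029988712634379654 0.10776704807698256 121
 local -3.8813315490226667 23.505731065143223
post base [ 0.52381511 -0.00501134] ((518.0337524414062, -5.235763072967529), 52.32005310058594) 0.013745402691550557
 dowel top 27 [ 0.51969402 -0.00615385  0.0721095 ] 0.07605859192290465
mould n 3180 [0.53521735 0.16319215 0.05007533] [0.74289856 0.35210408 0.18957003]
 plane n [0.88475954 0.02377153 0.46544116] tilt 27.73877718294614 yaw 1.539040213261172 1020 [0.5801891  0.27967593 0.11112856]
 rect ((4.85595703125, 2.356964111328125), (72.19175720214844, 184.92181396484375), 38.28409957885742)  centre [0.57896205 0.28450067 0.11321466] z [0.05131067 0.1653383 ]
```

Emit:
step_arm(series=[[[0.0918,0.02,-0.04,0.02,-4],[0.0918,0.035,-0.08,0.03,-8],[0.0918,0.05,-0.12,0.03,-12],[0.0918,0.07,-0.16,0.03,-16],[0.0918,0.085,-0.2,0.03,-20],[0.0918,0.1,-0.24,0.03,-24],[0.0918,0.12,-0.28,0.03,-28],[0.0918,0.135,-0.32,0.03,-32],[0.0918,0.15,-0.36,0.03,-36],[0.0918,0.17,-0.4,0.03,-40],[0.0918,0.185,-0.44,0.03,-44],[0.0918,0.2,-0.48,0.03,-48],[0.0918,0.22,-0.52,0.03,-52],[0.0918,0.235,-0.56,0.03,-56],[0.0918,0.25,-0.6,0.03,-56],[0.0918,0.27,-0.64,0.03,-56],[0.0918,0.285,-0.68,0.03,-56],[0.0918,0.3,-0.71,0.03,-56],[0.0918,0.31,-0.73,0.03,-56],[0.0918,0.32,-0.75,0.03,-56]]])

```text
clock: 1.77
position: [0.4799, -0.1497, 0.2701]
ee_rot: [1.821, 2.559, -0.003]
force: [1.2, 0.6, 0.3]
width: 0.996
```

```bash
cat > st.py <<'E'
from h import *
o=observe(); Rm=R.from_rotvec(o['ee_rot']).as_matrix()
print('t',o['clock'],'pos',np.round(o['position'],4),'jaw',round(float(np.degrees(np.arctan2(Rm[1,1],Rm[0,1]))),2),'z-ax',np.round(Rm[:,2],4),'F',np.round(o['force'],2),'w',round(o['width']*91.8,2),'q',np.round(o['joints'],2))
E
python3 st.py
```

```text
t 1.7667 pos [ 0.4799 -0.1497  0.2701] jaw 19.13 z-ax [-5.0e-04 -1.8e-03 -1.0e+00] F [1.18 0.63 0.26] w 91.43 q [-0.44  0.24  0.8   1.87 -0.19  1.11  0.76]
```

Emit:
step_arm(series=[[[0.0918,0.015,-0.035,-0.0,0],[0.0918,0.03,-0.07,-0.03,0],[0.0918,0.041,-0.107,-0.06,0],[0.0918,0.041,-0.107,-0.09,0],[0.0918,0.041,-0.107,-0.12,0],[0.0918,0.041,-0.107,-0.12,0],[0.0918,0.041,-0.107,-0.12,0]]])

```text
clock: 2.35
position: [0.5198, -0.2561, 0.1492]
ee_rot: [-1.82, -2.557, 0.005]
force: [0.4, -0.1, 0.6]
width: 0.998
```

```bash
python3 - <<'E'
from h import *
a,_=grab('top','1'); b,_=grab('scene','1')
c=np.hstack([cv2.resize(a[140:270,310:440],(400,400),interpolation=3),cv2.resize(b[80:210,110:240],(400,400),interpolation=3)])
cv2.imwrite('pics/c2.png',c[:,:,::-1])
E
python3 st.py
```

```text
t 2.45 pos [ 0.5217 -0.2567  0.1519] jaw 19.17 z-ax [ 0.0013 -0.0023 -1.    ] F [-0.25 -0.73  1.08] w 91.56 q [-0.13  0.52  0.71  1.83 -0.42  0.94  1.1 ]
```

View pics/c2.png

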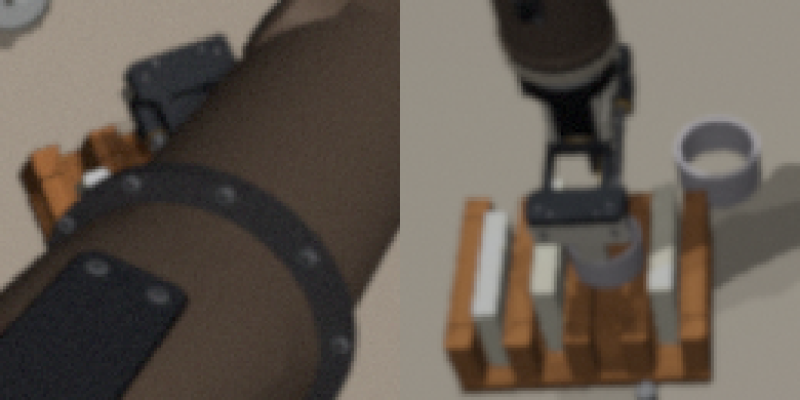

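Emit:
step_arm(series=[[[0.0918,0,0,-0.015,0],[0.0918,0,0,-0.03,0],[0.0918,0,0,-0.04,0],[0.0918,0,0,-0.048,0],[0.0918,0,0,-0.054,0],[0.0918,0,0,-0.056,0],[0.0918,0,0,-0.056,0]]])

```text
clock: 3.03
position: [0.5218, -0.2566, 0.096]
ee_rot: [1.819, 2.559, -0.002]
force: [0.4, -0.0, -0.1]
width: 0.994
```

```bash
python3 - <<'E'
from h import *
b,_=grab('scene','2')
c=cv2.resize(b[80:210,110:240],(500,500),interpolation=3)
cv2.imwrite('pics/c3.png',c[:,:,::-1])
E
python3 st.py
```

```text
t 3.0833 pos [ 0.5219 -0.2568  0.0962] jaw 19.17 z-ax [ 0.0015 -0.0025 -1.    ] F [ 0.54  0.51 -0.37] w 91.57 q [-0.08  0.59  0.66  1.88 -0.48  0.83  1.16]
```

View pics/c3.png

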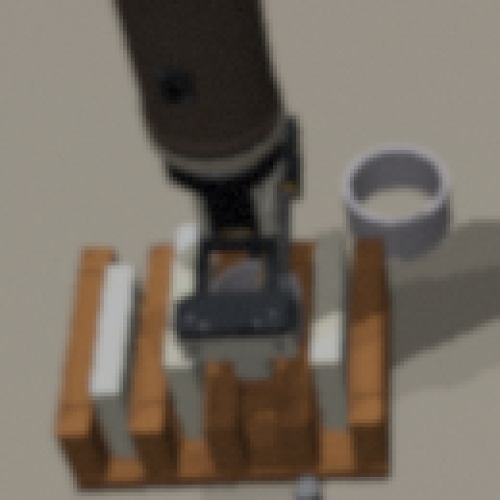

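Emit:
step_arm(series=[[[0.058,0,0,0,0],[0.058,0,0,0,0],[0.058,0,0,0,0],[0.058,0,0,0,0],[0.058,0,0,0,0],[0.058,0,0,0,0],[0.058,0,0,0,0],[0.058,0,0,0.01,0],[0.058,0,0,0.02,0],[0.058,0,0,0.02,0]]], squeeze=15)

```text
clock: 3.92
position: [0.5228, -0.2576, 0.1185]
ee_rot: [1.818, 2.556, -0.001]
force: [0.3, -0.5, -0.5]
width: 0.68
```

```bash
python3 st.py
```

```text
t 3.9167 pos [ 0.5228 -0.2576  0.1185] jaw 19.16 z-ax [ 0.0042 -0.0037 -1.    ] F [ 0.34 -0.53 -0.55] w 62.38 q [-0.1   0.56  0.68  1.86 -0.45  0.87  1.14]
```

Emit:
step_arm(series=[[[0.058,0,0,0.03,0],[0.058,0,0,0.06,0],[0.058,0,0,0.08,0],[0.058,0,0.03,0.08,0],[0.058,0,0.06,0.08,0],[0.058,0,0.1,0.08,0],[0.058,-0.002,0.14,0.08,0],[0.058,-0.003,0.18,0.08,0],[0.058,-0.005,0.22,0.08,0],[0.058,-0.005,0.24,0.08,0],[0.058,-0.005,0.251,0.08,0],[0.058,-0.005,0.251,0.06,0],[0.058,-0.005,0.251,0.04,0],[0.058,-0.005,0.251,0.02,0],[0.058,-0.005,0.251,0.01,0],[0.058,-0.005,0.251,0.005,0],[0.058,-0.005,0.251,0.005,0]]])

```text
clock: 5.33
position: [0.5176, -0.0074, 0.1231]
ee_rot: [1.819, 2.555, -0.003]
force: [-0.1, -0.1, -0.3]
width: 0.68
```

```bash
python3 st.py;  python3 - <<'E'
from h import *
b,_=grab('scene','3'); a,_=grab('top','3')
c=np.hstack([cv2.resize(b[100:260,110:310],(500,400),interpolation=3),cv2.resize(a[150:270,200:320],(300,400))])
cv2.imwrite('pics/c4.png',c[:,:,::-1])
E
```

```text
t 5.3333 pos [ 0.5176 -0.0074  0.1231] jaw 19.09 z-ax [ 0.0032 -0.0042 -1.    ] F [-0.07 -0.05 -0.34] w 62.41 q [-0.6   0.46  0.69  2.01 -0.4   0.8   0.66]
```

View pics/c4.png

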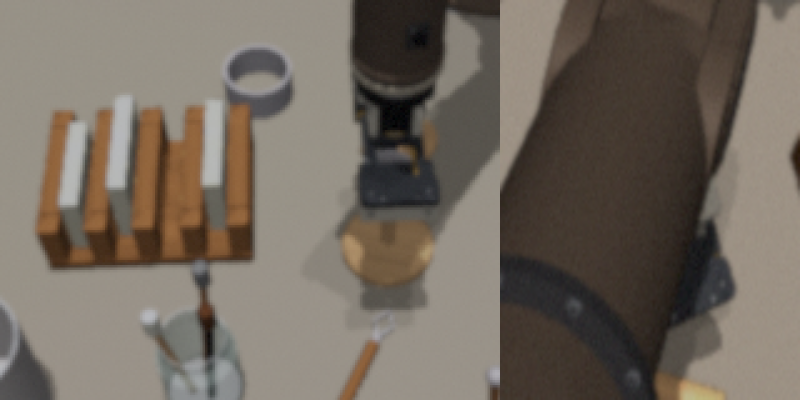

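Emit:
step_arm(series=[[[0.058,0,0,-0.015,0],[0.058,0,0,-0.03,0],[0.058,0,0,-0.045,0],[0.058,0,0,-0.06,0],[0.058,0,0,-0.07,0],[0.058,0,0,-0.077,0],[0.058,0,0,-0.081,0],[0.058,0,0,-0.084,0],[0.058,0,0,-0.086,0],[0.058,0,0,-0.086,0],[0.058,0,0,-0.086,0]]])

```text
clock: 6.35
position: [0.5187, -0.0072, 0.0386]
ee_rot: [1.818, 2.554, 0.001]
force: [0.1, -0.0, -0.7]
width: 0.678
```

```bash
python3 st.py;  python3 - <<'E'
from h import *
b,_=grab('scene','4')
c=cv2.resize(b[120:240,210:320],(550,600),interpolation=3)
cv2.imwrite('pics/c5.png',c[:,:,::-1])
E
```

```text
t 6.35 pos [ 0.5187 -0.0072  0.0386] jaw 19.11 z-ax [ 0.0058 -0.0037 -1.    ] F [ 0.1  -0.03 -0.67] w 62.25 q [-0.5   0.59  0.57  2.07 -0.53  0.62  0.77]
```

View pics/c5.png

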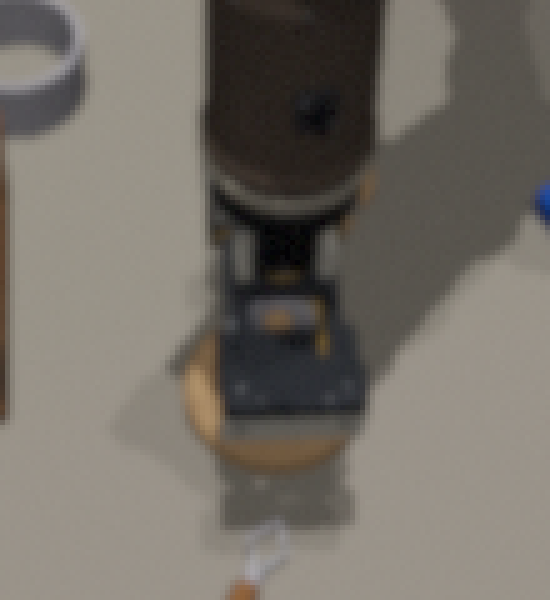

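Emit:
step_arm(series=[[[0.058,0,0,-0.002,0],[0.058,0,0,-0.003,0],[0.058,0,0,-0.004,0],[0.058,0,0,-0.004,0]]])

```text
clock: 6.73
position: [0.5192, -0.0072, 0.0357]
ee_rot: [1.818, 2.553, 0.003]
force: [-3.0, 0.4, 16.2]
width: 0.682
```

```bash
python3 st.py
```

```text
t 6.7333 pos [ 0.5192 -0.0072  0.0357] jaw 19.09 z-ax [ 0.007  -0.0028 -1.    ] F [-3.    0.36 16.22] w 62.57 q [-0.5   0.59  0.57  2.07 -0.54  0.62  0.78]
```

Emit:
step_arm(series=[[[0.07,0,0,0.001,0],[0.085,0,0,0.001,0],[0.085,0,0,0.001,0],[0.085,0,0,0.001,0],[0.085,0,0,0.001,0],[0.085,0,0,0.02,0],[0.085,0,0,0.05,0],[0.085,0,0,0.09,0],[0.085,0,0,0.13,0],[0.085,-0.02,0.03,0.17,-5],[0.085,-0.05,0.06,0.2,-10],[0.085,-0.08,0.09,0.22,-15],[0.085,-0.1,0.1,0.24,-17],[0.085,-0.1,0.1,0.24,-17]]])

```text
clock: 7.9
position: [0.4177, 0.0941, 0.2765]
ee_rot: [2.178, 2.255, 0.001]
force: [-0.6, 0.1, 0.4]
width: 0.927
```

```bash
python3 st.py;  python3 - <<'E'
from h import *
b,_=grab('scene','5');a,_=grab('top','5')
cv2.imwrite('pics/c6.png',np.hstack([cv2.resize(b[150:250,210:310],(400,400),interpolation=3),cv2.resize(a[170:270,210:310],(400,400),interpolation=3)])[:,:,::-1])
E
```

```text
t 7.9 pos [0.4177 0.0941 0.2765] jaw 1.99 z-ax [ 0.0054 -0.0045 -1.    ] F [-0.57  0.14  0.41] w 85.07 q [-1.2   0.05  0.91  2.02 -0.04  1.09 -0.23]
```

View pics/c6.png

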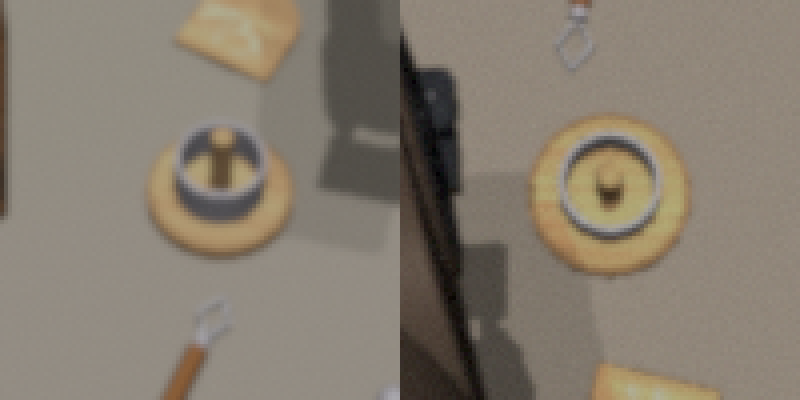

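View pics/top_5.png

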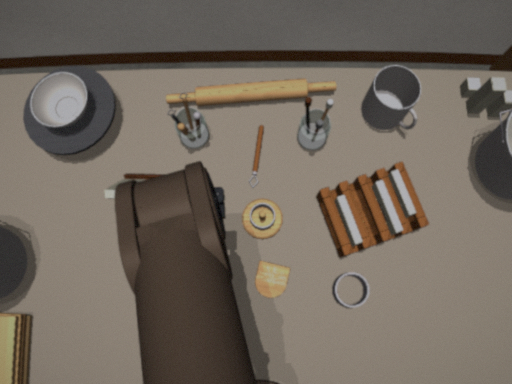

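View pics/scene_5.png

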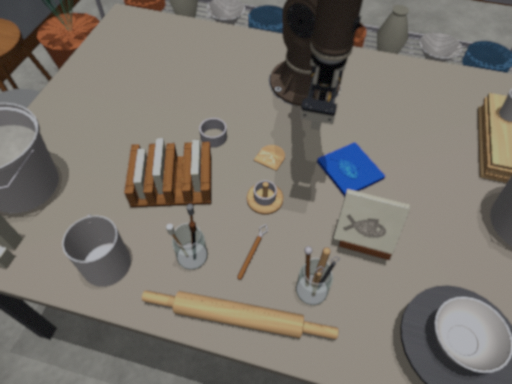

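```bash
python3 - <<'E'
from h import *
for n,f in(('top','top_0.npz'),('scene','scene_5.npz')):
    D=np.load(f); P=cloud(n,D['d']); x,y,z=P[...,0],P[...,1],P[...,2]
    hsv=cv2.cvtColor(D['im'],cv2.COLOR_RGB2HSV)
    box=(x>.5)&(x<.66)&(y>.16)&(y<.40)&(z>.06)&(z<.19)&(hsv[...,1]<75)
    k,l,st,c=cv2.connectedComponentsWithStats(box.astype(np.uint8)); i=1+np.argmax(st[1:,4]); print(n,c[i],st[i])
    m=l==i; q=P[m]
    print(' z pct',np.percentile(q[:,2],[1,50,99]))
    # top face normal ~ tilted: (-sin25,0,cos25); front face (cos25,0,sin25). local coordinate s along front normal
    nf=np.array([np.cos(np.radians(25)),0,np.sin(np.radians(25))]); nu=np.array([-nf[2],0,nf[0]])
    s=q@nf; h=q@nu
    print(' s pct',np.percentile(s,[1,5,25,50,75,95,99]),' h',np.percentile(h,[1,5,50,95,99]))
    fr=q[abs(s-np.percentile(s,70))<.006]
    A=np.c_[fr[:,1:],np.ones(len(fr))]; co=np.linalg.lstsq(A,fr[:,0],rcond=None)[0]
    print(' front: x=%.3f*y+%.3f*z+%.4f'%tuple(co),'yaw',np.degrees(np.arctan(-co[0])),'tilt',np.degrees(np.arctan(-co[1])),'resid',np.std(A@co-fr[:,0]))
    top=q[h>np.percentile(h,99)-.006]; 
    print(' topface: z',top[:,2].mean(),'x',np.percentile(top[:,0],[2,50,98]),'y range',np.percentile(top[:,1],[.5,99.5]),len(top))
    print(' all y range',np.percentile(q[:,1],[.5,99.5]))
    # jar
    g=(x>.6)&(x<.82)&(y>.08)&(y<.28)&(z>.13)&(z<.25); q=P[g]; print(' jar stuff',q.min(0),q.max(0))
E
```

```text
top [141.98326693 189.46693227] [ 104  180   75   22 1255]
 z pct [0.06169301 0.15553557 0.16786561]
 s pct [0.53606464 0.55435518 0.56322273 0.57123956 0.57375292 0.57523437
 0.57565986]  h [-0.19932655 -0.1864809  -0.09418165 -0.08137604 -0.08003242]
 front: x=0.029*y+-0.498*z+0.6280 yaw -1.6802267522382683 tilt 26.479095966322053 resid 0.0017069312636596558
 topface: z 0.16273590451094594 x [0.53716141 0.54609803 0.55510429] y range [0.20027304 0.34840504] 532
 all y range [0.19919189 0.34787293]
 jar stuff [0.70212297 0.13425567 0.13040014] [0.7779239  0.21123284 0.19971948]
scene [372.0625    217.3304073] [ 336  189   75   58 2848]
 z pct [0.06118577 0.11968524 0.16492741]
 s pct [0.5566677  0.56528778 0.57090407 0.57256619 0.5739963  0.57594057
 0.57717368]  h [-0.19924859 -0.19361343 -0.13466952 -0.08487101 -0.08336185]
 front: x=0.025*y+-0.476*z+0.6261 yaw -1.453842741561423 tilt 25.474867521064994 resid 0.0019283286192186078
 topface: z 0.16195692803363798 x [0.5378316  0.55023059 0.55798411] y range [0.20105305 0.3493072 ] 344
 all y range [0.20025486 0.34986877]
 jar stuff [0.7051981  0.13466945 0.13022227] [0.7801966  0.21157559 0.19958942]
```

Emit:
step_arm(series=[[[0.0918,0.02,0.027,0,-1],[0.0918,0.04,0.053,0,-2],[0.0918,0.06,0.08,0,-3.6],[0.0918,0.08,0.107,0,-3.6],[0.0918,0.1,0.133,0,-3.6],[0.0918,0.12,0.16,0,-3.6],[0.0918,0.137,0.18,0,-3.6],[0.0918,0.137,0.18,-0.025,-3.6],[0.0918,0.137,0.18,-0.05,-3.6],[0.0918,0.137,0.18,-0.07,-3.6],[0.0918,0.137,0.18,-0.075,-3.6],[0.0918,0.137,0.18,-0.075,-3.6]]])

```text
clock: 9.0
position: [0.5543, 0.2744, 0.2002]
ee_rot: [2.242, 2.193, 0.001]
force: [-0.5, -0.6, 1.4]
width: 1.001
```

```bash
python3 st.py;  python3 - <<'E'
from h import *
b,_=grab('scene','6');a,_=grab('top','6')
cv2.imwrite('pics/c7.png',np.hstack([cv2.resize(b[120:280,300:440],(420,480),interpolation=3),cv2.resize(a[130:250,80:200],(380,480),interpolation=3)])[:,:,::-1])
E
```

```text
t 9.0 pos [0.5543 0.2744 0.2002] jaw -1.27 z-ax [ 0.0039 -0.0036 -1.    ] F [-0.54 -0.59  1.39] w 91.94 q [-1.06  0.55  0.79  1.69 -0.42  1.09 -0.17]
```

View pics/c7.png

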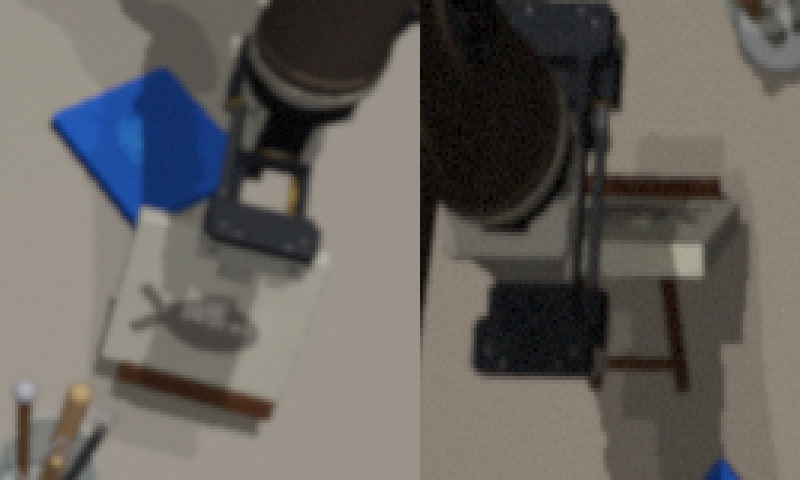

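```bash
python3 - <<'E'
from h import *
D=np.load('scene_6.npz'); P=cloud('scene',D['d'])
# front finger cloud: points with z>.18 near
x,y,z=P[...,0],P[...,1],P[...,2]
m=(x>.56)&(x<.66)&(abs(y-.275)<.06)&(z>.178)&(z<.3)
for a in np.arange(.18,.27,.01):
    k=m&(z>=a)&(z<a+.01); q=P[k]
    if len(q): print(round(a,2),len(q),'x',np.percentile(q[:,0],[5,50,95]).round(3),'y',np.percentile(q[:,1],[2,50,98]).round(3))
D=np.load('top_6.npz'); P=cloud('top',D['d'])
E
```

```text
0.19 5 x [0.606 0.614 0.616] y [0.262 0.271 0.281]
0.2 29 x [0.608 0.616 0.618] y [0.262 0.271 0.283]
0.21 25 x [0.615 0.617 0.619] y [0.262 0.274 0.283]
0.22 2 x [0.618 0.618 0.619] y [0.268 0.272 0.276]
0.25 85 x [0.637 0.64  0.642] y [0.236 0.271 0.307]
0.26 123 x [0.564 0.639 0.641] y [0.237 0.249 0.305]
0.27 93 x [0.59  0.645 0.647] y [0.237 0.267 0.309]
```

Emit:
step_arm(series=[[[0.0918,0.001,0,-0.015,-0.3],[0.0918,0.001,0,-0.03,-0.3],[0.0918,0.001,0,-0.042,-0.3],[0.0918,0.001,0,-0.052,-0.3],[0.0918,0.001,0,-0.058,-0.3],[0.0918,0.001,0,-0.059,-0.3],[0.07,0.001,0,-0.059,-0.3],[0.055,0.001,0,-0.059,-0.3],[0.044,0.001,0,-0.059,-0.3],[0.044,0.001,0,-0.059,-0.3],[0.044,0.001,0,-0.059,-0.3],[0.044,0.001,0,-0.059,-0.3]]], squeeze=6)

```text
clock: 10.1
position: [0.5567, 0.2752, 0.1442]
ee_rot: [2.247, 2.187, 0.008]
force: [0.5, -0.1, 1.2]
width: 0.616
```

```bash
python3 st.py;  python3 - <<'E'
from h import *
b,_=grab('scene','7');a,_=grab('top','7')
cv2.imwrite('pics/c8.png',np.hstack([cv2.resize(b[120:280,300:440],(420,480),interpolation=3),cv2.resize(a[130:250,80:200],(380,480),interpolation=3)])[:,:,::-1])
E
```

```text
t 10.1 pos [0.5567 0.2752 0.1442] jaw -1.56 z-ax [ 7.9e-03 -9.0e-04 -1.0e+00] F [ 0.47 -0.11  1.24] w 56.53 q [-1.03  0.6   0.75  1.74 -0.48  0.98 -0.13]
```

View pics/c8.png

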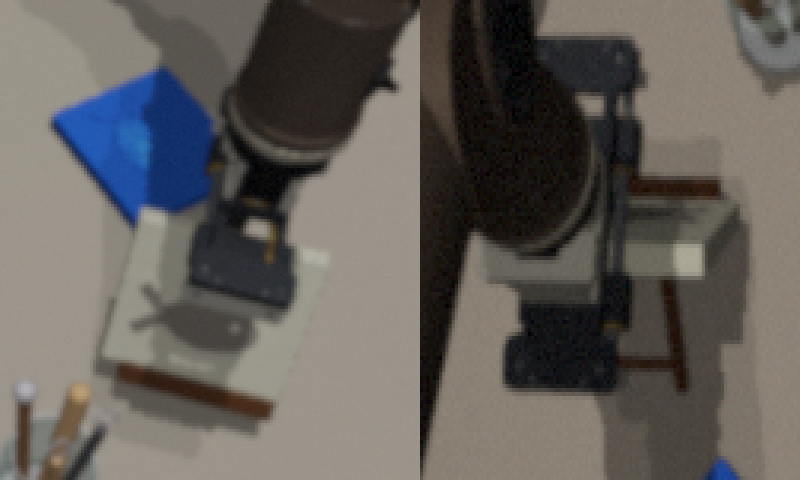

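Emit:
step_arm(series=[[[0.044,0,0,-0.002,0],[0.044,0,0,-0.002,0],[0.04,0,0,-0.002,0],[0.036,0,0,-0.002,0],[0.034,0,0,-0.002,0],[0.03,0,0,-0.002,0],[0.03,0,0,-0.002,0],[0.03,0,0,-0.002,0]]], squeeze=6)

```text
clock: 10.87
position: [0.5566, 0.2751, 0.1421]
ee_rot: [2.247, 2.187, 0.007]
force: [-2.7, -0.7, 2.3]
width: 0.379
```

```bash
python3 st.py
```

```text
t 10.8667 pos [0.5566 0.2751 0.1421] jaw -1.56 z-ax [ 0.0075 -0.001  -1.    ] F [-2.73 -0.72  2.28] w 34.81 q [-1.03  0.61  0.74  1.75 -0.48  0.97 -0.13]
```

Emit:
step_arm(series=[[[0.02,0,0,0,0],[0.02,0,0,0,0],[0.02,0,0,0,0],[0.02,0,0,0,0],[0.02,0,0,0,0]]], squeeze=15)

```text
clock: 11.28
position: [0.5568, 0.2751, 0.1423]
ee_rot: [2.247, 2.187, 0.008]
force: [-1.7, 0.1, 3.3]
width: 0.373
```

```bash
python3 st.py;  python3 - <<'E'
from h import *
b,_=grab('scene','8');a,_=grab('top','8')
cv2.imwrite('pics/c9.png',np.hstack([cv2.resize(b[120:280,300:440],(420,480),interpolation=3),cv2.resize(a[130:250,80:200],(380,480),interpolation=3)])[:,:,::-1])
E
```

```text
t 11.2833 pos [0.5568 0.2751 0.1423] jaw -1.56 z-ax [ 7.9e-03 -9.0e-04 -1.0e+00] F [-1.72  0.13  3.28] w 34.23 q [-1.03  0.61  0.74  1.75 -0.48  0.97 -0.13]
```

View pics/c9.png

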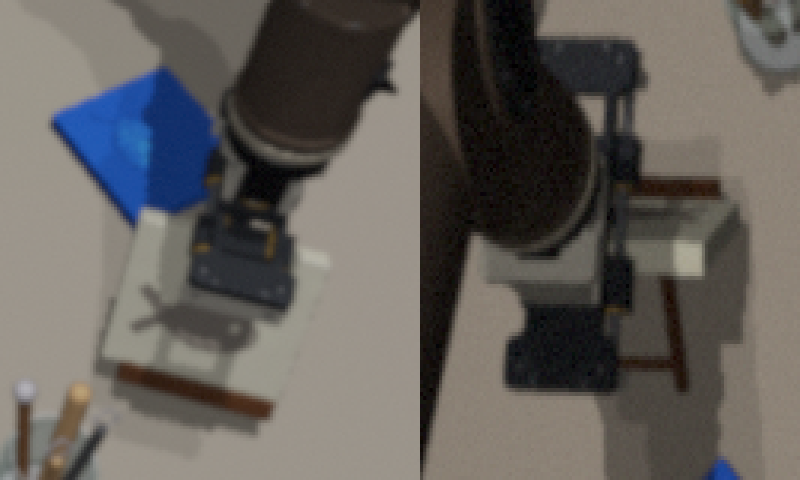

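Emit:
step_arm(series=[[[0.018,-0.001,0,0.002,0],[0.018,-0.002,0,0.004,0],[0.018,-0.003,0,0.006,0],[0.018,-0.004,0,0.008,0],[0.018,-0.005,0,0.01,0],[0.018,-0.006,0,0.012,0],[0.018,-0.006,0,0.012,0]]], squeeze=22)

```text
clock: 11.97
position: [0.5518, 0.2749, 0.1545]
ee_rot: [2.246, 2.185, 0.01]
force: [3.5, -0.3, -2.4]
width: 0.359
```

```bash
python3 st.py;  python3 - <<'E'
from h import *
b,_=grab('scene','9');a,_=grab('top','9')
cv2.imwrite('pics/c10.png',np.hstack([cv2.resize(b[120:280,300:440],(420,480),interpolation=3),cv2.resize(a[130:250,80:200],(380,480),interpolation=3)])[:,:,::-1])
E
```

```text
t 11.9667 pos [0.5518 0.2749 0.1545] jaw -1.58 z-ax [ 0.0103 -0.0013 -0.9999] F [ 3.52 -0.3  -2.42] w 32.91 q [-1.05  0.59  0.76  1.75 -0.47  0.99 -0.14]
```

View pics/c10.png

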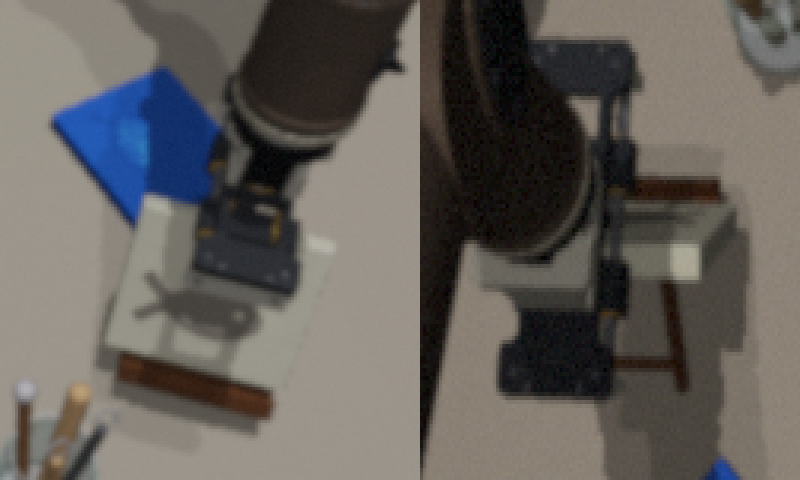

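Emit:
step_arm(series=[[[0.015,0.004,0,0.003,0],[0.015,0.009,0,0.006,0],[0.015,0.014,0,0.009,0],[0.015,0.019,0,0.012,0],[0.015,0.024,0,0.014,0],[0.015,0.029,0,0.016,0],[0.015,0.034,0,0.018,0],[0.015,0.039,0,0.02,0],[0.015,0.044,0,0.022,0],[0.015,0.048,0,0.024,0],[0.015,0.048,0,0.026,0],[0.015,0.048,0,0.026,0]]], squeeze=30)

```text
clock: 13.07
position: [0.5992, 0.275, 0.1805]
ee_rot: [2.247, 2.186, 0.009]
force: [0.5, 0.1, -4.8]
width: 0.213
```

```bash
python3 st.py;  python3 - <<'E'
from h import *
b,_=grab('scene','10');a,_=grab('top','10')
cv2.imwrite('pics/c11.png',np.hstack([cv2.resize(b[120:280,300:440],(420,480),interpolation=3),cv2.resize(a[130:250,80:200],(380,480),interpolation=3)])[:,:,::-1])
E
```

```text
t 13.0667 pos [0.5992 0.275  0.1805] jaw -1.57 z-ax [ 0.0087 -0.0011 -1.    ] F [ 0.53  0.13 -4.85] w 19.58 q [-0.98  0.63  0.76  1.6  -0.47  1.09 -0.13]
```

View pics/c11.png

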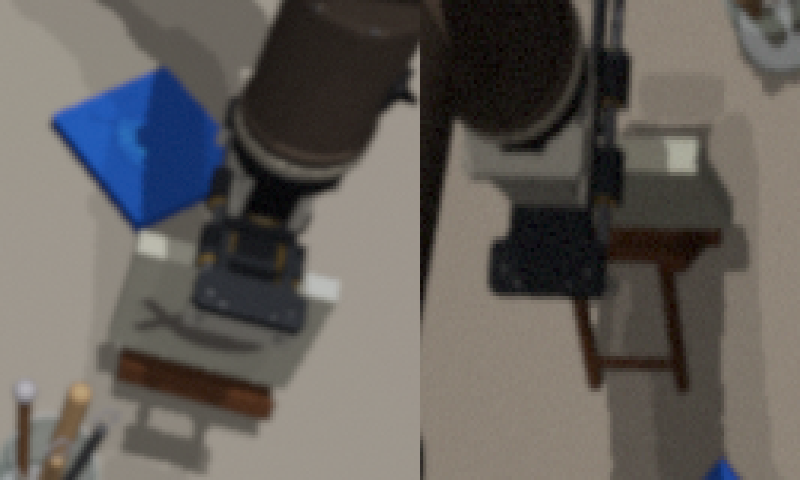

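Emit:
step_arm(series=[[[0.015,0,0,0.01,0],[0.015,0,0,0.03,0],[0.015,-0.01,0,0.055,0],[0.015,-0.02,-0.01,0.08,0],[0.015,-0.03,-0.03,0.105,0],[0.015,-0.05,-0.06,0.125,-4],[0.015,-0.06,-0.09,0.135,-9],[0.015,-0.07,-0.12,0.14,-14],[0.015,-0.075,-0.15,0.14,-19],[0.015,-0.075,-0.18,0.14,-24],[0.015,-0.075,-0.21,0.14,-29],[0.015,-0.075,-0.24,0.14,-34],[0.015,-0.075,-0.27,0.14,-39],[0.015,-0.075,-0.3,0.14,-44],[0.015,-0.075,-0.33,0.14,-49],[0.015,-0.075,-0.36,0.14,-54],[0.015,-0.075,-0.39,0.14,-59],[0.015,-0.075,-0.41,0.14,-64],[0.015,-0.075,-0.43,0.14,-69.4],[0.015,-0.075,-0.44,0.14,-69.4]]], squeeze=45)

```text
clock: 14.83
position: [0.523, -0.1677, 0.321]
ee_rot: [3.092, 0.504, 0.002]
force: [0.8, -0.9, -4.6]
width: 0.215
```

```bash
python3 st.py
```

```text
t 14.8333 pos [ 0.523  -0.1677  0.321 ] jaw -71.48 z-ax [ 0.0024 -0.0088 -1.    ] F [ 0.84 -0.95 -4.59] w 19.75 q [-0.63  0.42  1.21  1.7  -0.4   1.3  -0.59]
```

Emit:
step_arm(series=[[[0.015,0,-0.025,0,0],[0.015,0.001,-0.05,-0.01,0],[0.015,0.001,-0.07,-0.03,0.3],[0.015,0.001,-0.084,-0.05,0.5],[0.015,0.001,-0.087,-0.06,0.5],[0.015,0.001,-0.087,-0.06,0.5],[0.015,0.001,-0.087,-0.06,0.5]]])

```text
clock: 15.42
position: [0.524, -0.2539, 0.2613]
ee_rot: [3.091, 0.518, 0.001]
force: [0.4, 0.3, -4.5]
width: 0.216
```

```bash
python3 st.py;  python3 - <<'E'
from h import *
b,_=grab('scene','11');a,_=grab('top','11')
cv2.imwrite('pics/c12.png',np.hstack([cv2.resize(b[70:220,100:240],(420,450),interpolation=3),cv2.resize(a[130:270,310:430],(380,450),interpolation=3)])[:,:,::-1])
E
```

```text
t 15.4167 pos [ 0.524  -0.2539  0.2613] jaw -70.98 z-ax [ 0.002  -0.0077 -1.    ] F [ 0.37  0.28 -4.52] w 19.82 q [-0.37  0.52  1.1   1.71 -0.49  1.21 -0.38]
```

View pics/c12.png

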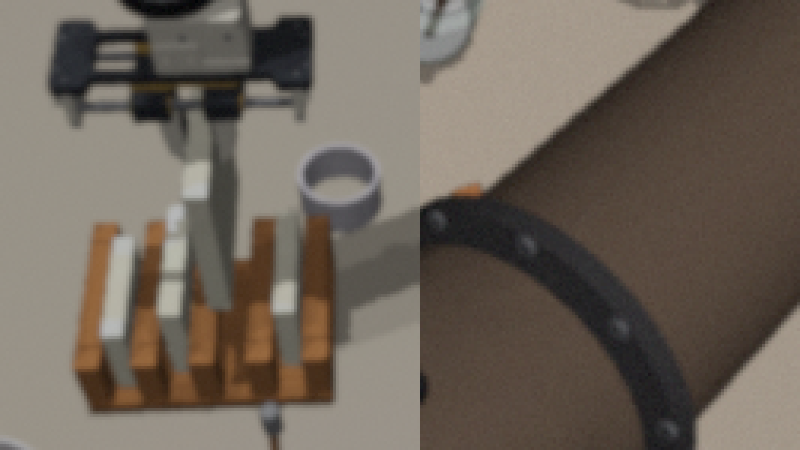

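```bash
python3 - <<'E'
from h import *
def an(n,f):
    D=np.load(f); P=cloud(n,D['d']); x,y,z=P[...,0],P[...,1],P[...,2]
    hsv=cv2.cvtColor(D['im'],cv2.COLOR_RGB2HSV)
    m=(z>.0685)&(z<.082)&(hsv[...,1]>100)&(abs(x-.53)<.13)&(abs(y+.278)<.14)
    k,l,st,c=cv2.connectedComponentsWithStats(m.astype(np.uint8),connectivity=4)
    print(n,f)
    for i in range(1,k):
        if st[i,4]>60:
            r=cv2.minAreaRect((P[l==i][:,:2]*1000).astype(np.float32)); print('  sep',np.round(r[0],1),np.round(r[1],1),round(r[2],2),st[i,4],'z',np.median(P[l==i][:,2]).round(4))
    q=P[m][:,:2]*1000; r=cv2.minAreaRect(q.astype(np.float32)); print('  all',r)
    return P,hsv
an('scene','scene_5.npz'); an('top','top_5.npz')
P,hsv=an('scene','scene_11.npz'); x,y,z=P[...,0],P[...,1],P[...,2]
th=np.radians(19); u=np.array([np.cos(th),np.sin(th)]); v=np.array([-u[1],u[0]])
C=np.array([.534,-.2774])
m=(z>.12)&(z<.32)&(hsv[...,1]<75)&(np.hypot(x-.53,y+.26)<.15)
q=P[m]; a=(q[:,:2]-C)@u*1000; b=(q[:,:2]-C)@v*1000
for z0 in np.arange(.12,.30,.01):
    k=(q[:,2]>=z0)&(q[:,2]<z0+.01)&(abs(b-25)<25)
    if k.sum()>5: print(round(z0,2),k.sum(),'a',np.percentile(a[k],[1,50,99]).round(1),'b',np.percentile(b[k],[1,10,50,90,99]).round(1))
E
```

```text
scene scene_5.npz
  sep [ 501.7 -183.8] [168.4  23.7] 19.13 421 z 0.0736
  sep [ 519.7 -231.6] [166.9  24.3] 19.68 382 z 0.0738
  sep [ 551.  -326.8] [169.8  25.3] 20.54 342 z 0.0733
  sep [ 535.1 -278.6] [167.2  26.4] 19.5 428 z 0.0734
  sep [ 567.8 -372.3] [168.7  23.3] 19.7 323 z 0.0735
  all ((534.0859375, -277.8863830566406), (170.15634155273438, 222.6739501953125), 19.204666137695312)
top top_5.npz
  sep [ 563.1 -373.8] [168.5  25.7] 18.37 501 z 0.0749
  sep [ 547.8 -328.4] [169.5  27.7] 18.86 455 z 0.075
  sep [ 531.1 -280.9] [168.7  27.8] 19.06 702 z 0.0749
  sep [ 515.  -232.5] [169.2  25. ] 19.04 559 z 0.075
  sep [ 498.6 -185.8] [168.8  27.7] 18.67 714 z 0.0749
  all ((530.893798828125, -279.0091857910156), (169.4812469482422, 225.38766479492188), 18.902210235595703)
scene scene_11.npz
  sep [ 502.6 -183.1] [167.4  23.8] 18.78 416 z 0.0735
  sep [ 519.4 -231.4] [166.4  23.9] 19.6 368 z 0.0736
  sep [ 550.9 -325.6] [171.1  24.9] 19.39 331 z 0.0734
  sep [ 568.  -371.5] [168.6  22.3] 19.69 329 z 0.0733
  sep [ 564.4 -267.9] [109.2  24.1] 19.57 208 z 0.0734
  all ((534.471557
[... 372 characters left out ...]
.1 35.6 36. ]
0.18 44 a [-58.6  47.9  74.5] b [17.  20.7 35.2 35.8 36. ]
0.19 48 a [-45.8  55.3  73.9] b [17.8 22.1 35.5 35.8 36. ]
0.2 51 a [-28.1  69.6  75.4] b [16.4 19.7 35.6 36.1 36.4]
0.21 46 a [-11.6  69.4  75.2] b [16.9 21.2 35.  36.1 36.5]
0.22 40 a [-8.1 71.2 74.8] b [17.4 20.7 35.  36.3 36.6]
0.23 41 a [ 0.5 71.8 75.3] b [17.7 20.2 32.8 36.3 36.5]
0.24 42 a [ 7.3 63.9 74.7] b [13.6 21.9 36.  36.5 40. ]
0.25 69 a [ 5.8 39.9 75. ] b [ 2.6 10.8 33.4 44.  49.6]
0.26 76 a [ 5.8 28.8 74.7] b [ 1.2  6.4 32.6 42.5 48.3]
0.27 310 a [-44.4  23.9  73.6] b [ 2.3 17.3 25.7 36.2 47.6]
0.28 42 a [ 3.3  8.8 11.2] b [ 0.4  4.7 16.7 46.1 49.1]
0.29 23 a [-1.7  8.9 10.8] b [ 2.2  7.1 14.7 44.7 49.4]
```

```bash
python3 - <<'E'
from h import *
th=np.radians(19.1); u=np.array([np.cos(th),np.sin(th)]); v=np.array([-u[1],u[0]])
C=np.array([.534,-.2774])
for f in('scene_5.npz','scene_11.npz'):
    D=np.load(f); P=cloud('scene',D['d']); z=P[...,2]; hsv=cv2.cvtColor(D['im'],cv2.COLOR_RGB2HSV)
    q=P[(z>.03)&(z<.066)&(hsv[...,1]>90)&(np.hypot(P[...,0]-.53,P[...,1]+.27)<.16)]
    a=(q[:,:2]-C)@u*1000; b=(q[:,:2]-C)@v*1000
    for b0 in(-88,-38,12,62,112):
        k=(abs(b-b0+2)<6)&(abs(a)<80); 
        if k.sum()>10:
            p=np.polyfit(a[k],b[k],1); print(f,'face near',b0,k.sum(),'b med',np.median(b[k]).round(2),'yaw off deg',np.degrees(p[0]).round(2),'exp',b0-0)
    if '11' in f:
        q=P[(z>.13)&(z<.23)&(hsv[...,1]<75)&(np.hypot(P[...,0]-.53,P[...,1]+.26)<.15)]
        a=(q[:,:2]-C)@u*1000; b=(q[:,:2]-C)@v*1000; k=(abs(b-35.2)<2)&(a<70)
        A=np.c_[a[k],q[k][:,2]*1000-140,np.ones(k.sum())]; s=np.linalg.lstsq(A,b[k],rcond=None)[0]
        print('mould face: yaw off',np.degrees(s[0]),'tilt deg',np.degrees(s[1]),'b at z140,a0',s[2],k.sum(),'zmin',q[:,2].min())
        print('tilt at end-face a: ', [ (z0,np.percentile(a[(q[:,2]>z0)&(q[:,2]<z0+.02)],98).round(1)) for z0 in (.14,.16,.18,.2)])
E
```

```text
scene_5.npz face near -88 21 b med -88.79 yaw off deg 1.49 exp -88
scene_5.npz face near -38 21 b med -39.15 yaw off deg 0.96 exp -38
scene_5.npz face near 12 42 b med 10.93 yaw off deg 0.23 exp 12
scene_5.npz face near 62 14 b med 60.93 yaw off deg -0.18 exp 62
scene_11.npz face near -88 24 b med -88.76 yaw off deg 1.06 exp -88
scene_11.npz face near -38 23 b med -38.99 yaw off deg 1.17 exp -38
scene_11.npz face near 12 23 b med 10.81 yaw off deg -0.05 exp 12
scene_11.npz face near 62 13 b med 60.91 yaw off deg 0.58 exp 62
mould face: yaw off -0.036678843906247684 tilt deg 0.6675439816053468 b at z140,a0 35.00714220437809 236 zmin 0.13766744436250555
tilt at end-face a:  [(0.14, np.float64(74.7)), (0.16, np.float64(74.9)), (0.18, np.float64(74.2)), (0.2, np.float64(75.4))]
```

Emit:
step_arm(series=[[[0.015,0.0004,-0.001,-0.01,0],[0.015,0.0004,-0.001,-0.025,0],[0.015,0.0004,-0.001,-0.038,0],[0.015,0.0004,-0.001,-0.048,0],[0.015,0.0004,-0.001,-0.053,0],[0.015,0.0004,-0.001,-0.053,0],[0.015,0.0004,-0.001,-0.053,0]]])

```text
clock: 16.1
position: [0.5252, -0.2548, 0.2091]
ee_rot: [3.089, 0.52, 0.003]
force: [0.6, -0.3, -4.7]
width: 0.215
```

```bash
python3 st.py;  python3 - <<'E'
from h import *
b,_=grab('scene','12')
cv2.imwrite('pics/c13.png',cv2.resize(b[90:220,110:230],(550,596),interpolation=3)[:,:,::-1])
th=np.radians(19.1); u=np.array([np.cos(th),np.sin(th)]); v=np.array([-u[1],u[0]])
C=np.array([.534,-.2774])
D=np.load('scene_12.npz'); P=cloud('scene',D['d']); z=P[...,2]; hsv=cv2.cvtColor(D['im'],cv2.COLOR_RGB2HSV)
q=P[(z>.08)&(z<.18)&(hsv[...,1]<75)&(np.hypot(P[...,0]-.53,P[...,1]+.26)<.15)]
a=(q[:,:2]-C)@u*1000; b=(q[:,:2]-C)@v*1000; k=(abs(b-34)<2)&(a<70)
A=np.c_[a[k],q[k][:,2]*1000-80,np.ones(k.sum())]; s=np.linalg.lstsq(A,b[k],rcond=None)[0]
print('mould face yaw',np.degrees(s[0]),'tilt',np.degrees(s[1]),'b@z80',s[2],k.sum())
E
```

```text
t 16.1 pos [ 0.5252 -0.2548  0.2091] jaw -70.9 z-ax [ 0.0035 -0.0087 -1.    ] F [ 0.62 -0.34 -4.68] w 19.74 q [-0.33  0.57  1.06  1.78 -0.54  1.11 -0.33]
mould face yaw 0.09824034213666907 tilt 0.7433158692204765 b@z80 33.40112297274799 201
```

View pics/c13.png

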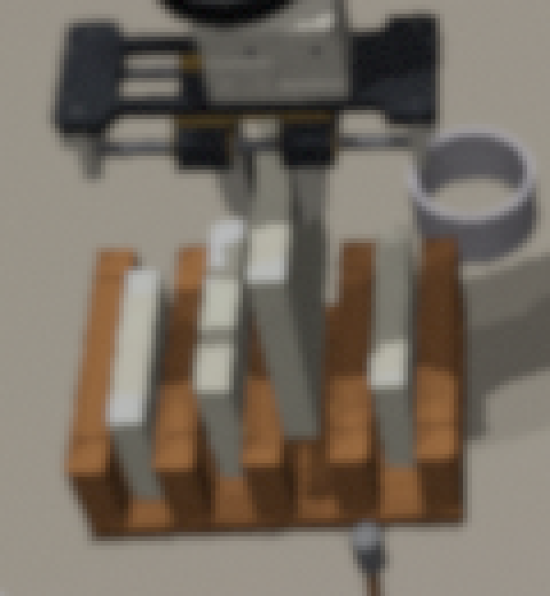

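Emit:
step_arm(series=[[[0.015,0,0.0002,-0.006,0],[0.015,0,0.0002,-0.012,0],[0.015,0,0.0002,-0.018,0],[0.015,0,0.0002,-0.024,0],[0.015,0,0.0002,-0.03,0],[0.015,0,0.0002,-0.03,0]]])

```text
clock: 16.65
position: [0.5249, -0.2543, 0.178]
ee_rot: [3.09, 0.52, 0.002]
force: [0.2, -0.0, -4.3]
width: 0.212
```

```bash
python3 st.py
```

```text
t 16.65 pos [ 0.5249 -0.2543  0.178 ] jaw -70.9 z-ax [ 0.0024 -0.0082 -1.    ] F [ 0.16 -0.05 -4.34] w 19.5 q [-0.31  0.6   1.02  1.81 -0.58  1.06 -0.31]
```

No side load and the lower edge is inside the slot. Continuing down slowly.

Emit:
step_arm(series=[[[0.015,0,0,-0.005,0],[0.015,0,0,-0.01,0],[0.015,0,0,-0.015,0],[0.015,0,0,-0.02,0],[0.015,0,0,-0.025,0],[0.015,0,0,-0.029,0],[0.015,0,0,-0.032,0],[0.015,0,0,-0.034,0],[0.015,0,0,-0.034,0]]])

```text
clock: 17.4
position: [0.5247, -0.2542, 0.1436]
ee_rot: [3.09, 0.52, 0.001]
force: [-0.0, -0.0, -4.1]
width: 0.214
```

```bash
python3 st.py;  python3 - <<'E'
from h import *
b,_=grab('scene','13')
cv2.imwrite('pics/c14.png',cv2.resize(b[90:220,110:230],(550,596),interpolation=3)[:,:,::-1])
P=cloud('scene',np.load('scene_13.npz')['d']); hsv=cv2.cvtColor(b,cv2.COLOR_RGB2HSV)
m=(np.hypot(P[...,0]-.57,P[...,1]+.24)<.04)&(hsv[...,1]<60)&(P[...,2]>.14)&(P[...,2]<.19); print(m.sum(),np.percentile(P[m][:,2],[5,50,95]))
E
```

```text
t 17.4 pos [ 0.5247 -0.2542  0.1436] jaw -70.9 z-ax [ 0.0019 -0.008  -1.    ] F [-0.05 -0.01 -4.12] w 19.65 q [-0.28  0.63  0.98  1.85 -0.62  1.   -0.27]
248 [0.14370949 0.15750942 0.16348479]
```

View pics/c14.png

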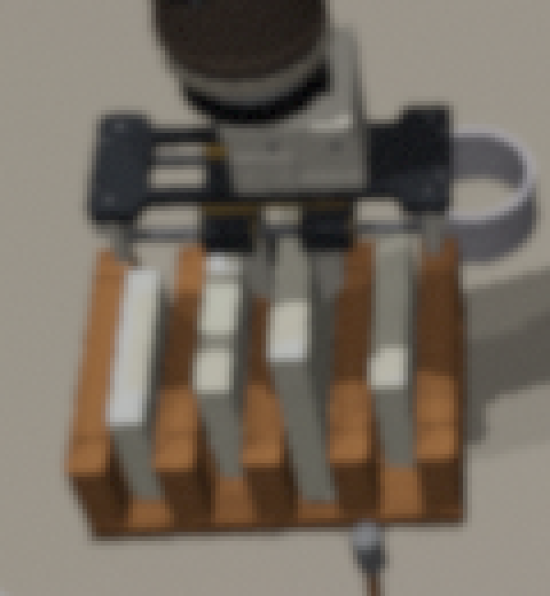

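Emit:
step_arm(series=[[[0.015,0,0,-0.001,0],[0.015,0,0,-0.002,0],[0.015,0,0,-0.003,0],[0.015,0,0,-0.003,0],[0.015,0,0,-0.003,0]]])

```text
clock: 17.87
position: [0.5248, -0.2543, 0.1409]
ee_rot: [3.09, 0.52, 0.001]
force: [0.4, -0.1, -4.8]
width: 0.213
```

```bash
python3 st.py
```

```text
t 17.8667 pos [ 0.5248 -0.2543  0.1409] jaw -70.9 z-ax [ 0.0021 -0.0082 -1.    ] F [ 0.43 -0.08 -4.84] w 19.57 q [-0.28  0.64  0.98  1.85 -0.63  0.99 -0.27]
```

Emit:
step_arm(series=[[[0.015,0,0,-0.0005,0],[0.015,0,0,-0.001,0],[0.015,0,0,-0.0015,0],[0.015,0,0,-0.002,0],[0.015,0,0,-0.002,0],[0.015,0,0,-0.002,0]]])

```text
clock: 18.37
position: [0.5249, -0.2543, 0.1391]
ee_rot: [3.09, 0.52, 0.002]
force: [0.0, 1.3, -1.6]
width: 0.214
```

```bash
python3 st.py
```

```text
t 18.3667 pos [ 0.5249 -0.2543  0.1391] jaw -70.9 z-ax [ 0.0024 -0.0081 -1.    ] F [ 0.02  1.31 -1.56] w 19.62 q [-0.28  0.64  0.98  1.85 -0.63  0.99 -0.27]
```

Touching; a bit more so the floor takes all the weight.

Emit:
step_arm(series=[[[0.015,0,0,-0.0005,0],[0.015,0,0,-0.001,0],[0.015,0,0,-0.001,0]]])

```text
clock: 18.62
position: [0.5251, -0.2546, 0.139]
ee_rot: [3.09, 0.52, 0.003]
force: [-2.0, 2.4, 9.6]
width: 0.213
```

```bash
python3 st.py; python3 - <<'E'
from h import *
b,_=grab('scene','14'); P=cloud('scene',np.load('scene_14.npz')['d']); hsv=cv2.cvtColor(b,cv2.COLOR_RGB2HSV)
th=np.radians(19.1); u=np.array([np.cos(th),np.sin(th)]); v=np.array([-u[1],u[0]]);C=np.array([.534,-.2774])
X=P[...,:2]-C; a=X@u*1000; bb=X@v*1000; z=P[...,2]
m=(hsv[...,1]<60)&(abs(bb-24)<8)&(a>30)&(a<72)&(z>.1); 
print('top face z by a',[(i,np.median(z[m&(a>i)&(a<i+15)]).round(4)) for i in(30,45,57)])
m=(hsv[...,1]<60)&(abs(bb-34)<3)&(a>20)&(a<70)&(z>.085)&(z<.15); q=m
A=np.c_[a[q],z[q]*1000-80,np.ones(q.sum())]; s=np.linalg.lstsq(A,bb[q],rcond=None)[0]; print(s,q.sum())
E
```

```text
t 18.6167 pos [ 0.5251 -0.2546  0.139 ] jaw -70.91 z-ax [ 0.0034 -0.0078 -1.    ] F [-2.05  2.42  9.6 ] w 19.55 q [-0.28  0.64  0.98  1.85 -0.63  0.99 -0.27]
top face z by a [(30, np.float64(0.3213)), (45, np.float64(0.4937)), (57, np.float64(0.1553))]
[6.60108609e-03 9.72666441e-03 3.45578824e+01] 61
```

Emit:
step_arm(series=[[[0.022,0,0,0.0005,0],[0.026,0,0,0.0005,0],[0.03,0,0,0.0005,0],[0.036,0,0,0.0005,0],[0.042,0,0,0.0005,0],[0.042,0,0,0.0005,0],[0.042,0,0,0.0005,0],[0.042,0,0,0.0005,0]]])

```text
clock: 19.33
position: [0.5251, -0.2546, 0.1395]
ee_rot: [3.09, 0.52, 0.003]
force: [-0.0, 0.6, 0.4]
width: 0.456
```

```bash
python3 st.py
```

```text
t 19.3333 pos [ 0.5251 -0.2546  0.1395] jaw -70.91 z-ax [ 0.0033 -0.0079 -1.    ] F [-0.03  0.56  0.39] w 41.86 q [-0.28  0.64  0.98  1.85 -0.63  0.99 -0.27]
```

Emit:
step_arm(series=[[[0.042,0,0,0.01,0],[0.042,0,0,0.03,0],[0.042,0,0,0.06,0],[0.042,0,0,0.09,0],[0.042,0,0,0.12,0],[0.042,-0.03,0.02,0.14,0],[0.042,-0.06,0.05,0.15,0],[0.042,-0.09,0.08,0.16,0],[0.042,-0.12,0.11,0.16,0],[0.042,-0.14,0.15,0.16,0],[0.042,-0.15,0.18,0.16,0],[0.042,-0.15,0.21,0.16,0],[0.042,-0.15,0.24,0.16,0],[0.042,-0.15,0.27,0.16,0],[0.042,-0.15,0.3,0.16,0],[0.042,-0.15,0.3,0.16,0],[0.042,-0.15,0.3,0.16,0]]])

```text
clock: 20.75
position: [0.375, 0.0473, 0.2999]
ee_rot: [3.089, 0.526, 0.004]
force: [-0.1, -0.2, -0.3]
width: 0.455
```

```bash
python3 st.py; python3 - <<'E'
from h import *
b,_=grab('scene','15');a,_=grab('top','15')
cv2.imwrite('pics/c15.png',np.hstack([cv2.resize(b[90:220,110:230],(400,433),interpolation=3),cv2.resize(a[150:270,310:430],(400,433),interpolation=3)])[:,:,::-1])
th=np.radians(19.1); u=np.array([np.cos(th),np.sin(th)]); v=np.array([-u[1],u[0]])
for n,im,C in(('scene',b,(.534,-.2774)),('top',a,(.5309,-.2791))):
    P=cloud(n,np.load(n+'_15.npz')['d']); hsv=cv2.cvtColor(im,cv2.COLOR_RGB2HSV)
    X=P[...,:2]-np.array(C); A=X@u*1000; B=X@v*1000; z=P[...,2]
    m=(hsv[...,1]<60)&(abs(B-24)<14)&(abs(A)<100)&(z>.145)&(z<.165)
    print(n,'top face z',np.percentile(z[m],[5,50,95]).round(4),'a',np.percentile(A[m],[1,99]),'b',np.percentile(B[m],[2,50,98]), np.degrees(np.polyfit(A[m],B[m],1)[0]),np.polyfit(A[m],z[m]*1000,1)[0])
    for w in((-75),(-25),75):
        m=(hsv[...,1]<60)&(abs(B-w)<9)&(abs(A)<75)&(z>.085)&(z<.115); print('  block',w,np.median(A[m]).round(1),np.median(B[m]).round(1),np.median(z[m]).round(3))
    cv2.imwrite(f'pics/full_{n}.png',im[:,:,::-1])
E
```

```text
t 20.75 pos [0.375  0.0473 0.2999] jaw -70.67 z-ax [ 0.0038 -0.0081 -1.    ] F [-0.08 -0.16 -0.35] w 41.74 q [-1.15 -0.13  0.81  2.07  0.11  1.17 -1.62]
scene top face z [0.1496 0.1533 0.1559] a [-72.12521655  74.08696252] b [15.02330999 25.14535486 34.37417236] 0.16981583439448072 -0.0008411727973745849
  block -75 12.9 -74.6 0.093
  block -25 -0.9 -24.4 0.103
  block 75 -3.8 75.5 0.099
top top face z [0.1486 0.1547 0.1578] a [-72.36895319  74.87880775] b [14.97210561 25.95485137 34.84376329] 0.1197727769819935 -0.0007482442793932138
  block -75 7.8 -74.3 0.095
  block -25 -6.0 -23.1 0.104
  block 75 -9.2 75.3 0.101
```

View pics/c15.png

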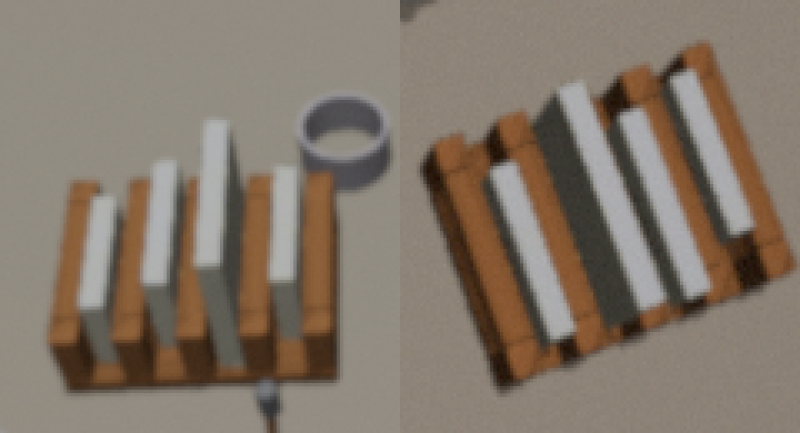

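View pics/full_scene.png

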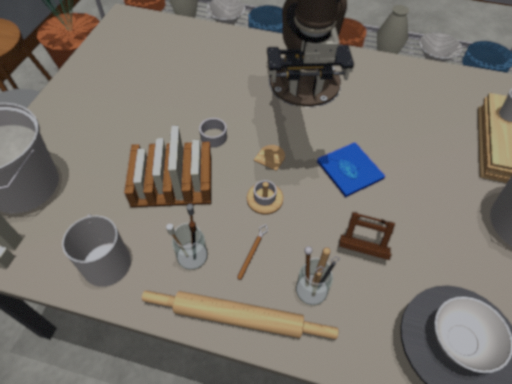

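```bash
python3 -c "
from cell import arm
print(arm.sign_off())"
```

```text
the job is handed in; nothing more can be done
None
```

I put the cutter back on its post and stood the fish mould in the rack's free slot (slot 2). I handed the job in at about 21 s; sign-off gives no verdict.

- **Cutter:** I took the smaller ring off the rack and lowered it over the dowel until it touched the base, at about 16 N. Both pictures after release show it lying flat around the dowel.
- **Mould:** I gripped its upper edge, lifted it clear of the easel's lip and let the jaws bring it upright. I then turned it 69° and lowered it slowly into the slot, with about 10 N at the floor before I let go.
- **Mould check:** After release, its top edge measures 153–155 mm above the table (155 expected). It is level and within 0.2° of the slot. It spans about ±75 mm of the 170 mm slot, so nothing sticks out.
- **Bystanders:** The other moulds, the jars and the tools look unmoved in the final scene picture. I checked this by eye, and measured only the rack moulds' final places.
- **Disagreements:** The two cameras differ by about 2–4 mm on where the rack is, so I lined the mould up against the slot within one view. The final pictures put the mould's top about 1–2 mm off the slot's middle, where the slot leaves 3 mm on each side. The ring read 62.4 mm in the jaws where 64 mm was expected.

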